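# Let the tins out of the gravity rack

### The job

The two-lane rack on the kitchen bench holds tins in one lane and glass jars in the other. With the fingertips, press down the black paddle of the tins' lane so that its gate lifts, keep it down until both tins have rolled into the catch tray beyond the gate, then let go so that the gate shuts again. Touch none of the tins and jars, keep the jars' gate shut, and leave the soap bottle, bowl and spice jar where they are.

Things in the scene. Friction and masses are not known exactly. Their poses are not given: they have to be found in the camera images.
- paddle_tins (a point): Black press paddle of the tins lane, at the robot's end: plate 44 mm along its x, 89 mm along y, 6 mm thick, level at rest. Origin: centre of its top face, 135 mm above the table. x points down the lane, away from the robot, z up. Turning with the rocker, it sinks 50 mm, moves 11 mm towards the gate and tilts when fully pressed. Free space below it.
- paddle_jars (a point): Black press paddle of the jars lane, at the robot's end: plate 44 mm along its x, 89 mm along y, 6 mm thick, level at rest. Origin: centre of its top face, 135 mm above the table. x points down the lane, away from the robot, z up. Turning with the rocker, it sinks 50 mm, moves 11 mm towards the gate and tilts when fully pressed. Free space below it.
- rocker_tins (a joint): Tins rocker angle, rad: 0 = paddle up, gate shut; 0.45 = paddle on its stop, gate fully up. Aluminium side arms on a pivot 115 mm from the paddle's origin, 95 mm from the gate, 126 mm above the table. Spring return: about 2 N on the paddle starts it, 4 N holds it down; it shuts when let go. From 0.30 up the tins pass freely.
- rocker_jars (a joint): Jars rocker angle, rad: 0 = paddle up, gate shut; 0.45 = paddle on its stop, gate fully up. Aluminium side arms on a pivot 115 mm from the paddle's origin, 95 mm from the gate, 126 mm above the table. Spring return: about 2 N on the paddle starts it, 4 N holds it down; it shuts when let go. From 0.30 up the jars pass freely.
- lane_tins: Steel trough holding the tins, 68 mm wide, falling 0.12 rad along its +x, away from the robot. Origin on its centre line, 6 mm above the table. In its frame (mm): trough x -60 to 245, gate x 100 (floor z 40), open catch tray beyond; pivot x 5, z 120; paddle x -110, z 129. Side walls 26 mm high, rocker posts 51 mm either side. Parallel to the jars lane, 140 mm between centres, on either side.
- lane_jars: Steel trough holding the jars, 68 mm wide, falling 0.12 rad along its +x, away from the robot. Origin on its centre line, 6 mm above the table. In its frame (mm): trough x -60 to 245, gate x 100 (floor z 40), open catch tray beyond; pivot x 5, z 120; paddle x -110, z 129. Side walls 26 mm high, rocker posts 51 mm either side. Parallel to the tins lane, 140 mm between centres, on either side.
- tin1: First food tin (steel, pale paper label, 0.1 to 0.22 kg), waiting at the gate, 60 mm long, 52 mm in diameter, lying across the lane and free to roll. Origin: its centre. Its axis is its own y; x and z turn as it rolls.
- tin2: Second food tin, just like the first, uphill of it, 60 mm long, 52 mm in diameter, lying across the lane and free to roll. Origin: its centre. Its axis is its own y; x and z turn as it rolls.
- jar1: First amber glass jar with a white lid at one end, waiting at its own gate, 60 mm long, 48 mm in diameter, lying across the lane and free to roll. Origin: its centre. Its axis is its own y; x and z turn as it rolls.
- jar2: Second amber glass jar, uphill of the first, 60 mm long, 48 mm in diameter, lying across the lane and free to roll. Origin: its centre. Its axis is its own y; x and z turn as it rolls.
- soap: Loose white plastic soap bottle, 60 mm in diameter, 150 mm tall, upright on the table beside the rack. Origin: centre of its underside.
- bowl: Loose steel bowl, 130 mm across the rim, 55 mm high, on the table beside the rack. Origin: centre of its underside.
- spice: Loose upright spice jar, 44 mm in diameter, 90 mm tall, black cap, on the table beside the rack. Origin: centre of its underside.
Mind the look-alikes: they are no part of the job. What is shaped like the jar2 but purple is not meant.

How it is judged:
By the outcome, as a careful person would: the job done as asked, in the order asked, and still so for the second after the job is handed in, with the robot touching nothing.
It also fails if it takes over 32 s, if anything falls off the work surface, if the arm or the gripper's body presses on something with over 40 N, if the wrist force passes 120 N, or if a joint passes its speed limit or range.

### The arm

A 7-joint arm with a two-finger parallel gripper is mounted at the origin on the work surface. World frame = base frame: x ahead of the robot, y to its left, z up, the work surface at z = 0. Lengths are in m, angles in rad, forces in N, time in s.
With the tool pointing down it reaches from about 0.425 to 0.925 m from the base axis. Payload 6.8 kg.
Tool frame: the origin (TCP) lies on the mounting face of the last link; the fingertips stand 173 mm ahead of it and the grasp point (between the pads) lies 155 mm ahead of it; z points along the fingers, y is the line along which they close (so a half turn about z gives the same grasp; the last joint's range is limited). The gripper opens to 85 mm and grips with 20 to 120 N. Pads are 22 mm wide; open, the fingers measure 114 mm over their backs; the gripper's body (76 mm by 85 mm) begins 54 mm behind the grasp point. The pads swing forward as they close: fully open they stand 13 mm farther back than shut.
Start: joints at [-1.36, 0.477, 0.022, 1.555, -0.011, 1.109, -0.083], TCP at [0.212, 0.641, 0.405] pointing down, gripper open.
Joint ranges: [-2.96, 2.96], [-0.34, 2.1], [-1.41, 1.46], [0.24, 2.44], [-1.37, 4.51], [0.17, 1.92], [-2.96, 2.96]. Speed limits (rad/s): [2.39, 2.39, 3.14, 3.14, 3.14, 3.14, 3.14].

### API

Orientations are given as a unit quaternion [w, x, y, z].
In Python, from station import bot gives the robot as it stands. The module is installed in compiled form; this text tells all that it offers.
- The arm moves only by the shell command python3 -m pendant 'ROWS' [FORCE]. ROWS is JSON, a list of rows, each a list of 5 numbers: the finger opening in m, from 0 to 0.0854, then the shift along the tool's x, y, z in m, then the turn about the tool's z in degrees. In form: [[jaw, x, y, z, yaw], ...]. A call has 1 to 12 rows; each row shifts and turns the commanded pose from where the row before left it, along the tool's axes as they then stand; what a row does not reach is not made up. A row lasts 1/12 s, in which the tool goes at most 41.7 mm and 7.16 degrees, less where a joint would pass 70% of its speed; a pose out of reach is approached as far as the arm can. A call with a gripper value outside its range is refused whole. The fingers move at their own pace and stop on an object; FORCE is the grip in N (left out, the last holds). Time passes only in rows, so rows that do not move let the fingers close. It gives the time, the measured TCP pose, the force, the opening and the grip force at its end, in the units of the state.
- bot.get_obs(): the state, without advancing time (a new reading comes with each control period).
- bot.read_camera(name): name is "side" or "top" or "wrist"; returns (picture, depth): 420x560x3 uint8, blue, green, red; 420x560 float32, m along the optical axis (not along the pixel's ray), 0 where there is no reading.
- bot.camera_model(name): a dict with "intrinsics" (3x3 intrinsics, pixels), "R" (3x3) and "t" (3): a world point X has camera coordinates R X + t. Camera axes: x right, y down, z forward; pixel columns grow to the right and rows downward; lengths in m; the calibration is good to about 2 mm. A picture is of the moment at which its call begins: read the wrist's pose just before it. camera_model takes no time and is no camera call; for the wrist camera it gives the pose at the moment of the call.
- bot.hand_in(): hands the job in; it is judged then, once.
Trained networks look in the newest picture that a camera, given by its name, has taken for a name from the list of things; names that differ only in an ending like _2 or _b are one class to them, and where a whole thing is asked for, a point or a joint stands for the part that bears it (a point fixed in the world has none). Each returns a list of dicts, best first, with "score" (0 to 1); they miss things now and then, are a little off and sometimes report something else, mostly with a low value. They report only what shows in the picture. A call takes as long as a camera call. They do not tell look-alikes from the thing itself.
- bot.boxes_of(name, camera): "at" ([column, row] in pixels, amid what is visible of it).
- bot.trace(name, camera): "mask" (420x560 bool, what is visible of it) and "at" ([column, row] in pixels, amid what is visible of it).
- bot.pinpoint(name, camera): "at" ([column, row] in pixels: a listed point, or the origin of a listed thing).
The state is a dict: "t": time; "q": joint angles; "joint_vel": joint speeds; "joint_torque": joint torques, N m; "eef_pos": TCP position; "tool_rot": TCP orientation; "contact_force": force on the tool from outside, world axes, zero at the start; "torque": the same for the moment, N m; "gripper_width": opening from 0.0 (shut) to 1.0 (fully open); "grasp_force": force on a finger pad.
Only numpy, scipy, OpenCV 4.12 (cv2) and the standard library are available. Lean on these libraries where they do the work, as an engineer would, in place of code of your own. Each camera call takes 0.05 s, during which the arm holds its last target. There are 200 camera calls.

## Working session

There is one attempt and no reset: what is moved stays moved. The work goes in short steps, Python scripts to look and compute and a shell command to move; the robot and the scene stay as the last step left them, time stands still between calls to the robot, and variables do not carry over. Pictures are saved under pics/ and viewed, at most 10 in all, crops included, and the job is handed in when it is done.

```bash
mkdir -p pics; cat > h.py <<'E'
import numpy as np,cv2
from station import bot
def px2w(cam,at,d,m=None):
    m=m or bot.camera_model(cam); K=np.array(m["intrinsics"]);R=np.array(m["R"]);t=np.array(m["t"])
    c=np.linalg.inv(K)@[at[0],at[1],1]*d
    return R.T@(c-t)
def atz(cam,at,z):
    m=bot.camera_model(cam);K=np.array(m["intrinsics"]);R=np.array(m["R"]);t=np.array(m["t"])
    r=R.T@np.linalg.inv(K)@[at[0],at[1],1];o=-R.T@t
    return o+r*(z-o[2])/r[2]
E
python3 - <<'E'
from h import *
ims=[]
for c in("top","side"):
    p,d=bot.read_camera(c);cv2.imwrite(f"pics/{c}0.png",p)
    for n in("paddle_tins","paddle_jars","tin1","jar1","soap","bowl","spice"):
        for r in bot.pinpoint(n,c)[:3]:
            a=r["at"];u,v=int(a[0]),int(a[1])
            z=d[min(v,419),min(u,559)]
            print(c,n,np.round(a),round(r["score"],2),np.round(px2w(c,a,z),3), np.round(atz(c,a,.135),3) if 'paddle' in n else '')
o=bot.get_obs();print(o["t"],o["eef_pos"],o["tool_rot"],o["contact_force"])
E
```

```text
top paddle_tins [306. 245.] 0.8 [ 0.461 -0.018  0.136] [ 0.461 -0.018  0.135]
top paddle_jars [243. 233.] 0.72 [0.489 0.123 0.136] [0.489 0.123 0.135]
top tin1 [316. 173.] 0.7 [ 0.635 -0.044  0.104] 
top tin1 [311. 192.] 0.68 [ 0.589 -0.032  0.109] 
top jar1 [258. 182.] 0.95 [0.613 0.093 0.105] 
top jar1 [171. 149.] 0.93 [0.71  0.317 0.042] 
top jar1 [283. 284.] 0.84 [0.376 0.032 0.049] 
top soap [188. 236.] 0.65 [0.484 0.252 0.106] 
top bowl [367. 246.] 0.88 [ 0.471 -0.175  0.006] 
top spice [202. 193.] 0.83 [0.592 0.23  0.07 ] 
side paddle_tins [248. 232.] 0.63 [ 0.473 -0.016  0.136] [ 0.473 -0.015  0.135]
side paddle_jars [239. 192.] 0.75 [0.484 0.124 0.134] [0.484 0.123 0.135]
side tin1 [318. 242.] 0.97 [ 0.624 -0.09   0.129] 
side tin1 [300. 240.] 0.6 [ 0.591 -0.055  0.109] 
side jar1 [302. 161.] 0.91 [0.712 0.303 0.035] 
side jar1 [312. 205.] 0.67 [0.66  0.062 0.096] 
side jar1 [206. 252.] 0.67 [0.372 0.031 0.043] 
side soap [236. 189.] 0.67 [0.482 0.14  0.133] 
side soap [246. 235.] 0.43 [ 0.467 -0.021  0.134] 
side bowl [264. 319.] 0.93 [ 0.465 -0.176  0.003] 
side bowl [238. 194.] 0.49 [0.48  0.117 0.135] 
side spice [274. 192.] 0.7 [0.601 0.22  0.015] 
0.8 [0.21155753 0.64099857 0.40472983] [-1.56523246e-05  1.58740368e-01  9.87320361e-01  2.08897897e-05] [-0.06537274 -0.17674846  0.34981777]
```

```bash
python3 - <<'E'
import cv2,numpy as np
a=cv2.imread("pics/top0.png")[110:310,140:420];cv2.imwrite("pics/topc.png",cv2.resize(a,(784,560),interpolation=cv2.INTER_CUBIC))
E
```

```text
(no output)
```

View pics/topc.png

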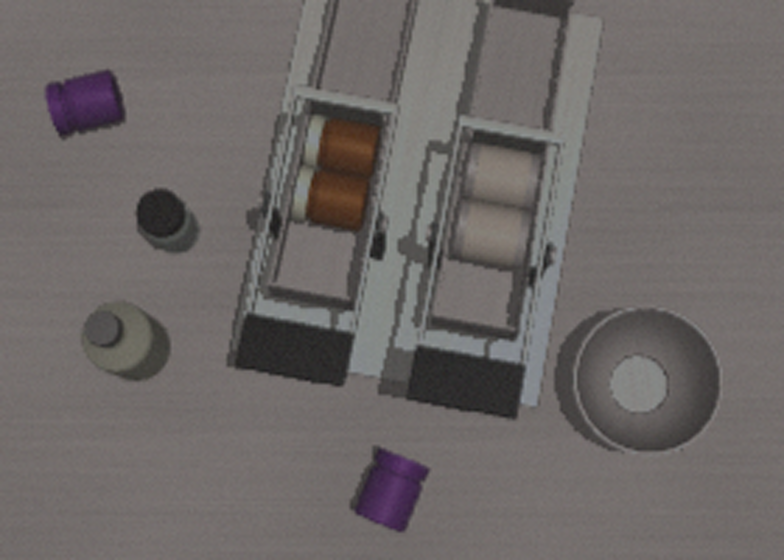

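View pics/side0.png

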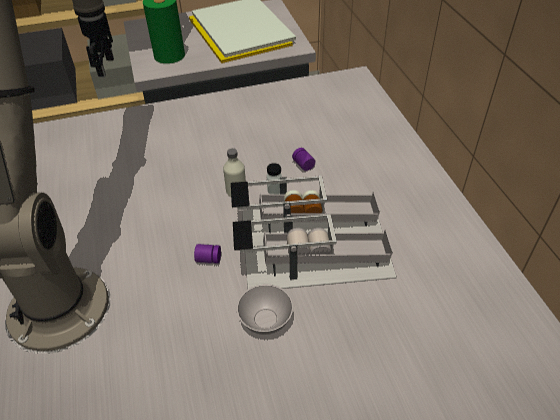

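The tins (pale, top px ~(316,173) and (311,192)) are in the right lane. Its paddle is at top px (306,246), with the jars' paddle at (243,233). The purple jars at (171,149) and (283,284) are decoys. Next I measure the paddle plate from depth.

```bash
python3 - <<'E'
from h import *
p,d=bot.read_camera("top")
for c in((306,246),(243,233)):
    P=[]
    for v in range(c[1]-25,c[1]+26):
        for u in range(c[0]-32,c[0]+33):
            w=px2w("top",(u,v),d[v,u])
            if abs(w[2]-.135)<.008 and p[v,u].max()<75: P.append(w)
    P=np.array(P); r=cv2.minAreaRect(P[:,:2].astype(np.float32)*1000)
    print(len(P),P.mean(0).round(4),r)
q=bot.get_obs()["tool_rot"]
from scipy.spatial.transform import Rotation as R
M=R.from_quat(np.roll(q,-1)).as_matrix();print(M.round(3))
t=np.array([.461,-.018,.405]);print(M.T@(t-bot.get_obs()["eef_pos"]))
E
```

```text
Traceback (most recent call last):
  File "h.py", line 4, in px2w
    m=m or bot.camera_model(cam); K=np.array(m["intrinsics"]);R=np.array(m["R"]);t=np.array(m["t"])
           ~~~~~~~~~~~~~~~~^^^^^
ValueError: time passes only in moves, steps and waits
```

```bash
python3 - <<'E'
from h import *
m=bot.camera_model("top")
p,d=bot.read_camera("top")
for c in((306,246),(243,233)):
    P=[]
    for v in range(c[1]-25,c[1]+26):
        for u in range(c[0]-32,c[0]+33):
            w=px2w("top",(u,v),d[v,u],m)
            if abs(w[2]-.135)<.008 and p[v,u].max()<75: P.append(w)
    P=np.array(P); r=cv2.minAreaRect(P[:,:2].astype(np.float32)*1000)
    print(len(P),P.mean(0).round(4),r)
o=bot.get_obs();q=o["tool_rot"]
from scipy.spatial.transform import Rotation as R
M=R.from_quat(np.roll(q,-1)).as_matrix();print(M.round(3))
t=np.array([.461,-.018,.405]);print(M.T@(t-o["eef_pos"]),o["t"])
E
```

```text
754 [ 0.4595 -0.0179  0.1364] ((459.6434020996094, -17.92477035522461), (88.07784271240234, 42.39807891845703), 79.89320373535156)
757 [0.4847 0.1194 0.1363] ((499.7064514160156, 116.44735717773438), (89.37271881103516, 73.5732192993164), 79.03742218017578)
[[-0.95   0.313 -0.   ]
 [ 0.313  0.95   0.   ]
 [ 0.     0.    -1.   ]]
[-4.43418247e-01 -5.47599245e-01 -3.12009545e-04] 0.9
```

```bash
python3 -m pendant '[[0,-0.028,-0.026,0,0],[0,-0.028,-0.026,0,0],[0,-0.028,-0.026,0,0],[0,-0.028,-0.026,0,0],[0,-0.028,-0.026,0,0],[0,-0.028,-0.026,0,0],[0,-0.028,-0.026,0,0],[0,-0.028,-0.026,0,0],[0,-0.028,-0.026,0,0],[0,-0.028,-0.026,0,0],[0,-0.028,-0.026,0,0],[0,0,0,0,0]]' 20
```

```text
t: 1.9
eef_pos: [0.418, 0.2656, 0.4051]
tool_rot: [0.001, 0.164, 0.986, -0.001]
contact_force: [-0.2, 0.8, -0.0]
gripper_width: 0.001
grasp_force: 0.0
```

```bash
python3 -m pendant '[[0,-0.015,-0.03,0,0],[0,-0.015,-0.03,0,0],[0,-0.015,-0.03,0,0],[0,-0.015,-0.03,0,0],[0,-0.015,-0.03,0,0],[0,-0.015,-0.03,0,0],[0,0,-0.03,0,0],[0,0,0,0,-4],[0,0,0,0,-4],[0,0,0,0,0]]'; cat >> h.py <<'E'
def rel(t):
    from scipy.spatial.transform import Rotation as R
    o=bot.get_obs();M=R.from_quat(np.roll(o["tool_rot"],-1)).as_matrix()
    print("t",o["t"],"pos",np.round(o["eef_pos"],4),"yang",np.degrees(np.arctan2(M[1,1],M[0,1])).round(1),"rel",(M.T@(np.array(t)-o["eef_pos"])).round(4),"F",np.round(o["contact_force"],1),o["gripper_width"])
E
python3 -c "
from h import *
rel([.4596,-.018,.308])"
```

```text
t: 2.73
eef_pos: [0.434, 0.0448, 0.405]
tool_rot: [0.0, 0.089, 0.996, 0.0]
contact_force: [0.1, -0.3, -0.0]
gripper_width: -0.001
grasp_force: 0.0
t 2.7333 pos [0.434  0.0448 0.405 ] yang 79.8 rel [-0.0363 -0.0574  0.0969] F [ 0.1 -0.3 -0. ] -0.0005010377964559977
```

```bash
python3 -m pendant '[[0,-0.018,-0.028,0,0],[0,-0.018,-0.029,0,0],[0,0,0,0.025,0],[0,0,0,0.025,0],[0,0,0,0.02,0],[0,0,0,0,0]]'; python3 -c "
from h import *
rel([.4596,-.018,.308])
a,_=bot.read_camera('side');b,_=bot.read_camera('top')
x=cv2.resize(a[170:290,180:340],(400,300),interpolation=2);y=cv2.resize(b[130:280,240:400][:120],(400,300),interpolation=2)
y=cv2.resize(b[150:270,230:390],(400,300),interpolation=2)
cv2.imwrite('pics/near.png',np.hstack([x,y]))"
```

```text
t: 3.23
eef_pos: [0.458, -0.0168, 0.3316]
tool_rot: [-0.003, 0.09, 0.996, -0.001]
contact_force: [-0.7, -0.7, -0.4]
gripper_width: 0.005
grasp_force: 0.0
t 3.2333 pos [ 0.458  -0.0168  0.3316] yang 79.7 rel [-0.0019 -0.0008  0.0236] F [-0.7 -0.7 -0.4] 0.004524360976724668
```

View pics/near.png

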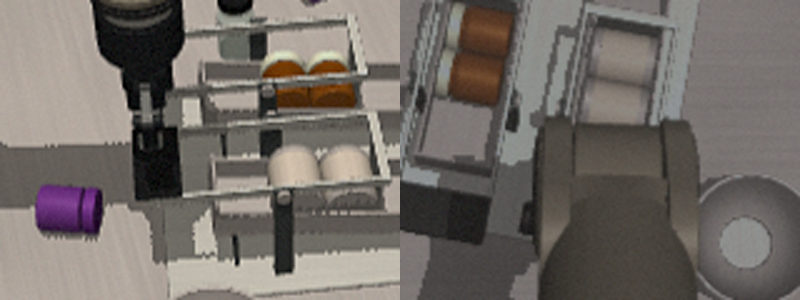

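The left crop shows the shut fingertips over the black paddle of the tins lane at ~(150,140), clear of the jars' rocker. Now I press in small steps.

```bash
python3 -m pendant '[[0,0,0,0.015,0],[0,0,0,0.01,0],[0,0,0,0.01,0],[0,-0.002,0,0.01,0],[0,-0.002,0,0.01,0],[0,-0.002,0,0.01,0],[0,0,0,0,0]]'; python3 -c "
from h import *
rel([.4675,-.0195,.263])"
```

```text
t: 3.92
eef_pos: [0.4654, -0.0181, 0.2682]
tool_rot: [-0.001, 0.089, 0.996, -0.0]
contact_force: [-1.5, 4.0, 2.6]
gripper_width: -0.001
grasp_force: 1.8
t 3.9167 pos [ 0.4654 -0.0181  0.2682] yang 79.7 rel [-0.0023 -0.001   0.0052] F [-1.5  4.   2.6] -0.0014299940288328295
```

```bash
python3 -m pendant '[[0,-0.002,0,0.003,0],[0,0,0,0,0],[0,0,0,0,0],[0,0,0,0,0],[0,0,0,0,0],[0,0,0,0,0],[0,0,0,0,0],[0,0,0,0,0],[0,0,0,0,0],[0,0,0,0,0],[0,0,0,0,0],[0,0,0,0,0]]'; python3 -c "
from h import *
a,_=bot.read_camera('side');b,_=bot.read_camera('top')
x=cv2.resize(a[165:295,210:410],(400,260),interpolation=2)
y=cv2.resize(b[90:220,230:430],(400,260),interpolation=2)
cv2.imwrite('pics/press.png',np.hstack([x,y]))"
```

```text
t: 4.92
eef_pos: [0.4671, -0.0188, 0.2666]
tool_rot: [-0.0, 0.09, 0.996, -0.0]
contact_force: [-4.1, 0.4, 2.1]
gripper_width: -0.006
grasp_force: 2.1
```

View pics/press.png

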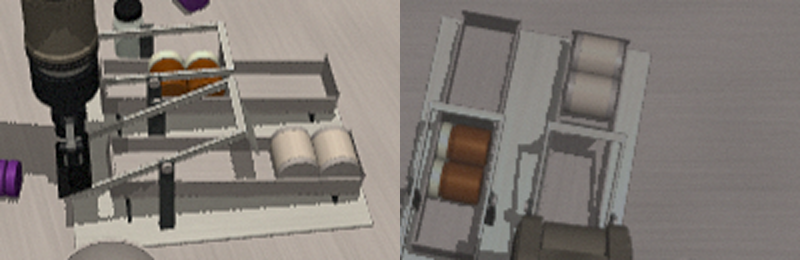

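Both tins are in the catch tray, at (295,150) and (335,150) in the left crop, with the gate up and the jars still held. I release straight up.

```bash
python3 -m pendant '[[0,0.002,0,-0.01,0],[0,0.002,0,-0.01,0],[0,0.002,0,-0.01,0],[0,0.002,0,-0.01,0],[0,0,0,-0.012,0],[0,0,0,-0.025,0],[0,0,0,-0.035,0],[0,0,0,-0.03,0],[0,0,0,0,0],[0,0,0,0,0],[0,0,0,0,0],[0,0,0,0,0]]'; python3 -c "
from h import *
a,_=bot.read_camera('side');b,_=bot.read_camera('top')
x=cv2.resize(a[165:295,210:410],(400,260),interpolation=2)
y=cv2.resize(b[90:220,230:430],(400,260),interpolation=2)
cv2.imwrite('pics/rel.png',np.hstack([x,y]));rel([.46,-.018,.4])"
```

```text
t: 6.02
eef_pos: [0.4589, -0.0172, 0.4081]
tool_rot: [-0.001, 0.089, 0.996, -0.0]
contact_force: [0.2, -0.5, -0.5]
gripper_width: 0.002
grasp_force: 0.0
t 6.1167 pos [ 0.4589 -0.0172  0.4078] yang 79.7 rel [-0.0012 -0.0006  0.0078] F [-0.6 -0.4 -0.4] 0.000647340809699946
```

View pics/rel.png

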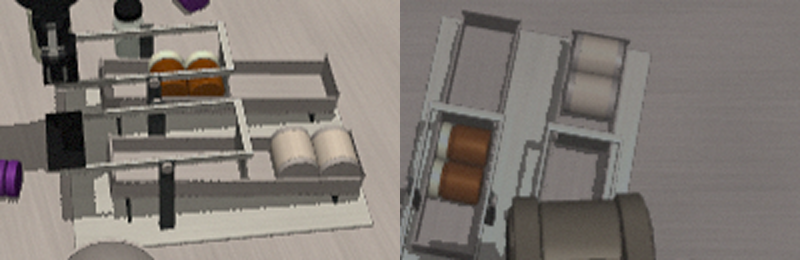

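The paddle is level again at (65,140), the gate is shut, the tins rest in the tray and the jars are undisturbed.

```bash
python3 -c "
from station import bot
print(bot.hand_in())"
```

```text
the job is handed in; nothing more can be done
None
```

The job is done and handed in at about 6 s: both tins rolled into the catch tray, their gate shut again, the jars' gate stayed shut, and the arm went nowhere near the soap bottle, bowl or spice jar.

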